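# Free the sagging bolt of a stock cage and hold its gate ajar

## Task

Open the little mesh stock cage on the counter: draw the gate's worn bolt back out of the keeper, then, because the bolt sags and its nose still catches behind the keeper's bent ear, lift the bolt by its handle over the ear while you pull the gate outwards, without forcing it. Pull the gate about 10 cm open at its free edge and finish while still holding it there with the gripper: its spring hinge would shut it if you let go. Leave the things standing about on the counter where they are.

Things in the scene. Friction and masses are not known exactly. Their poses are not given: they have to be found in the camera images.
- cage: Mesh stock cage, yellow tube frame, fixed to the counter, with a mesh roof: 240 deep (own x), 390 wide (own y -160 to +230), 280 mm high. Origin on the counter. Its own -x points out of the front, where the gate is (front plane at own x = -120 mm); the front looks roughly to the robot's right. Latch post, 50 mm wide, at the +y end of the front, gate hinge on the front plane at own y = -138 mm.
- gate (a joint): Gate angle, rad: 0 shut, up to 1.2, grows as the free edge swings out of the front (counter-clockwise from above). The gate is 313 wide, 20 thick, 14 to 272 mm high; free edge 315 mm from the hinge axis, so 10 cm open is 0.32 rad. A spring hinge pulls it shut: 0.5 N m at 0, rising 1.2 N m per rad (4 N at the bolt's handle); let go, it shuts.
- stile_top (a point): Top of the gate's free stile (20 mm square tube): middle of its width, on the front face, 272 mm high, 305 mm from the hinge axis.
- bolt (a joint): How far the bolt is drawn, m: 0 home, 0.038 fully drawn (stop). A steel rod 12 mm thick, 288 long, 16 mm in front of the gate's face, sliding along it towards the hinge (cage -y when shut) with 1.5 N of friction; it stays where left. Home, its nose reaches 51 mm past the gate's edge through the keeper's staple, which lets go from 0.025 on; drawn, 13 mm past the edge, behind the ear.
- lift (a joint): Lift of the bolt, rad: 0 sagging, up to 0.22. The whole rod swivels at swivel about a level axis parallel to its handle; about 3 N lifts it at the handle, it falls back by its weight. Bolt drawn, the nose clears the ear from 0.08 rad: handle 10 mm up; 15 to 20 mm up is safe, 25 mm is the limit. Inside the staple the handle can rise only 12 mm.
- swivel (a point): Axis of the rod in its rear guide, about which it swivels: 250 mm high, 108 mm along the gate from the hinge axis, 16 mm in front of the gate's face. The handle is 155 mm from here with the bolt home, 117 mm when fully drawn.
- handle (a point): Grip point of the bolt's handle: a level round steel bar, 12 mm thick, square to the gate's face, ending in a 21 mm ball. Bare from 24 mm nearer the gate to 14 mm farther out (ball centre 24 mm out). The point is 46 mm in front of the gate's face, 241 mm above the counter, 263 mm along the gate from the hinge (225 drawn). Clear above; the roof beside it is 280 mm high.
- ear_top (a point): Middle of the top edge of the keeper's bent ear: a fixed steel tongue 26 wide, 5 thick, turned up in front of the bolt's nose, inner face 9 mm in front of the rod's axis, top edge about 9 mm (2 mm more at its hinge-far end) above the axis of the sagging drawn nose. The keeper's staple (strap 10 wide, opening 34 high) stands 20 mm farther from the hinge.
- paint_tin: Bystander: round paint tin, 86 mm across, 115 high; origin at the centre of its foot.
- carton: Bystander: cardboard carton 120 x 80 x 60 mm high; origin at the centre of its underside.
- spanner: Bystander: steel spanner, 170 mm long, lying flat; origin at the middle of its underside.

How it is judged (in metres and radians):
On the way, in this order (a step that is already met when the one before it is completed fails the run):
1. the bolt is drawn back out of the keeper's staple (20 mm or more) (value of joint bolt above 0.02 m), for 0.05 s.
2. the gate has come past the keeper, the bolt's nose lifted over the ear (value of joint gate above 0.1 rad), for 0.1 s.
At the end, for the whole second after the job is handed in: The gate stands still between 0.22 and 0.46 rad open (7 to 14 cm at its free edge), held against its spring by the gripper's fingers on the gate or its bolt (contact above 1.5 N); the tin, carton and spanner are within 3 cm of where they were (value of joint gate between 0.22 and 0.46 rad and velocity of joint gate between -0.05 and 0.05 rad/s and contact force between the fingers and gate above 1.5 N and distance of each of paint_tin, carton, spanner from where it was at the start of the episode below 0.03 m); the arm keeps its last pose, push and grip.
It fails at once if the bolt is wrenched against its keeper (over 50 N) (contact force between lift and keeper above 50 N).
It fails at once if the gate is flung wide (over 0.8 rad) (value of joint gate above 0.8 rad).
It fails at once if a bystander is shifted more than 3 cm or tipped (distance of any of paint_tin, carton, spanner from where it was at the start of the episode above 0.03 m or angle between any of paint_tin, carton's own z axis and vertical above 0.3 rad).
It also fails if it takes over 32 s, if anything falls off the work surface, if the arm or the gripper's body presses on something with over 40 N, if the wrist force passes 120 N, or if a joint passes its speed limit or range.

## Robot

A 6-joint arm with a two-finger parallel gripper is mounted at the origin on the work surface. World frame = base frame: x ahead of the robot, y to its left, z up, the work surface at z = 0. Lengths are in m, angles in degrees, forces in N, time in s.
With the tool pointing down it reaches from about 0.375 to 0.9 m from the base axis. Payload 3.1 kg.
Tool frame: the origin (TCP) lies at the very end of the fingers, on their centre line; the grasp point (between the pads) lies 19 mm behind it; z points along the fingers, y is the direction in which the jaws open and shut (so a half turn about z gives the same grasp; the last joint's range is limited). The gripper opens to 87 mm and grips with 3 to 60 N. Pads are 19 mm wide; open, the fingers measure 117 mm over their backs; the gripper's body (75 mm by 190 mm) begins 51 mm behind the grasp point.
Start: joints at [62.252, 30.224, 82.088, -0, 67.689, -10.227], TCP at [0.188, 0.596, 0.223] pointing down, gripper open.
Joint ranges: [-176.69, 176.69], [-43.24, 126.21], [12.49, 139.97], [-82, 262], [0, 151.66], [-163.58, 163.58]. Speed limits (degrees/s): [159.86, 159.86, 180, 180, 180, 180].

## Interface

Orientations are given as a 3x3 rotation matrix whose columns are the frame's x, y, z axes.
In Python, from rig import read_state, capture, hand_in gives the robot as it stands. The module is installed in compiled form; this text tells all that it offers.
- The arm moves only by the tool send_rows, never from a script. Its argument "moves" is one flat list of numbers, 7 for each row, row after row: the turn, a rotation vector about the world's x, y, z in degrees, then the shift along the world's x, y, z in cm, then the gripper's target within -1 to 1 (fully open at 1, half-way at 0, shut at -1). In form: [rx, ry, rz, tx, ty, tz, hand, rx, ry, rz, tx, ty, tz, hand, ...]. A call has 1 to 20 rows; each row shifts and turns the commanded pose from where the row before left it; what a row does not reach is not made up. A row lasts 1/10 s, in which the tool goes at most 50 mm and 8.59 degrees, less where a joint would pass 70% of its speed; a pose out of reach is approached as far as the arm can. A call with a gripper value outside its range is refused whole. The fingers move at their own pace and stop on an object; the grip force is fixed at half the most. Time passes only in rows, so rows that do not move let the fingers close. It gives the time, the measured TCP pose, the force and the opening at its end, in the units of the state.
- read_state(): the state, without advancing time (a new reading comes with each control period).
- capture(name): name is "scene" or "top"; returns a dict with "pixels" (384x512x3 uint8, red, green, blue), "vertical_fov" (degrees; the focal length in pixels is half the picture's height over the tangent of half this angle, whatever the lens; pixels are square), "cx", "cy" (the principal point, pixels), "rvec" (rotation vector, rad) and "tvec" (3), from world to camera coordinates, as OpenCV has them. Camera axes: x right, y down, z forward; pixel columns grow to the right and rows downward; lengths in m; the calibration is good to about 2 mm. A picture is of the moment at which its call begins. There is no depth.
- hand_in(): hands the job in, once; it reports no verdict.
The state is a dict: "time_s": time; "joint_positions": joint angles; "qvel": joint speeds; "tau": joint torques, N m; "position": TCP position; "tcp_rot": TCP orientation; "force": force on the tool from outside, world axes, zero at the start; "moment": the same for the moment, N m; "opening": opening from 0.0 (shut) to 1.0 (fully open).
Only numpy, scipy, OpenCV 4.12 (cv2) and the standard library are available. Lean on these libraries where they do the work, as an engineer would, in place of code of your own. Each camera call takes 0.05 s, during which the arm holds its last target.

## Working session

There is one attempt and no reset: what is moved stays moved. The work goes in short steps, Python scripts to look and compute and a tool call to move; the robot and the scene stay as the last step left them, time stands still between calls to the robot, and variables do not carry over. Pictures are saved under pics/ and viewed, and the job is handed in when it is done.

Besides the shell and the picture viewer there is one more tool, called after ">>>" by a JSON object that holds its "api" and its "payload", one argument or row to a line. send_rows: Moves the arm, as the interface text tells. Its arguments: {"type":"object","properties":{"moves":{"type":"array","items":{"type":"number"}}},"required":["moves"]}

```bash
mkdir -p pics; python3 - <<'E'
from rig import read_state,capture
import cv2
for n in("scene","top"):
    c=capture(n); cv2.imwrite(f"pics/{n}0.png",cv2.cvtColor(c["pixels"],cv2.COLOR_RGB2BGR))
    print(n,{k:v for k,v in c.items() if k!="pixels"})
s=read_state();print(s)
E
```

```text
scene {'vertical_fov': 55.63895589153422, 'cx': 254.885873264365, 'cy': 191.22551061331643, 'rvec': array([ 1.05847546,  2.30187293, -1.16866995]), 'tvec': array([ 0.39165408, -0.13696095,  1.34763151])}
top {'vertical_fov': 55.06714846420358, 'cx': 253.73972259632976, 'cy': 189.30209896172664, 'rvec': array([ 2.17849488, -2.15140051,  0.16067037]), 'tvec': array([-0.03739983,  0.62410985,  0.95023379])}
{'time_s': 0.1, 'joint_positions': array([ 6.22531021e+01,  3.02742084e+01,  8.21507382e+01,  1.33117316e-03,
        6.76891841e+01, -1.02280079e+01]), 'qvel': array([ 0.07077034, -0.12421092, -0.27487092,  0.02274199,  0.07378474,
        0.01091137]), 'tau': array([-2.30919604e-04, -4.40984988e+01, -1.77149767e+01,  6.34672749e-02,
        5.33650769e-02, -4.56488181e-05]), 'position': array([0.18779202, 0.59541409, 0.22165399]), 'tcp_rot': array([[-9.53614919e-01,  3.01027723e-01, -9.46411051e-04],
       [ 3.01028978e-01,  9.53613382e-01, -1.75290037e-03],
       [ 3.74838634e-04, -1.95648910e-03, -9.99998016e-01]]), 'force': array([ 0.72010619,  0.09335985, -0.35840917]), 'moment': array([-0.00364334, -0.04592337,  0.06684875]), 'opening': 0.9959028758688695}
```

View pics/scene0.png

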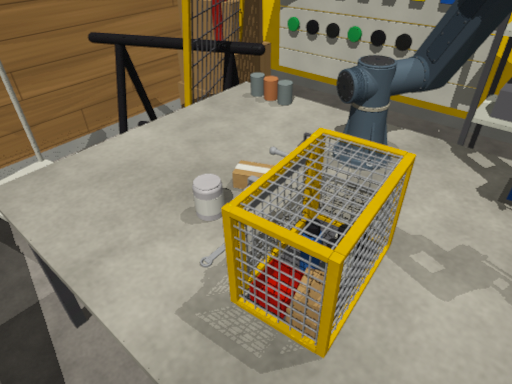

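View pics/top0.png

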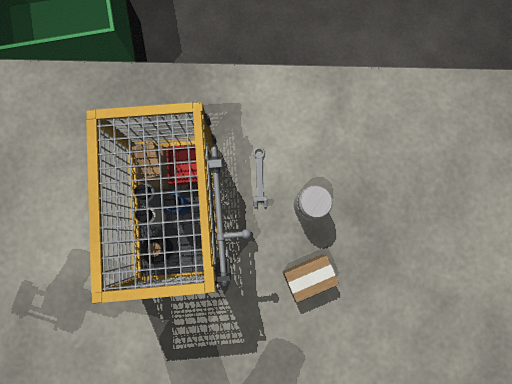

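The top view shows the cage with the bolt on its right side: guide near (215,160), handle ball near (247,234). The tin is at (315,201), the carton at (311,280) and the spanner at (260,178). I'll enlarge it.

```bash
cat > h.py <<'E'
import numpy as np,cv2
from rig import read_state,capture
def cam(n):
    c=capture(n); R=cv2.Rodrigues(c["rvec"])[0]; f=192/np.tan(np.radians(c["vertical_fov"]/2))
    return c,R,c["tvec"],np.array([[f,0,c["cx"]],[0,f,c["cy"]],[0,0,1]])
def proj(C,P):
    c,R,t,K=C; return cv2.projectPoints(np.atleast_2d(np.float64(P)),c["rvec"],t,K,None)[0][:,0]
def atz(C,uv,z):
    c,R,t,K=C; d=R.T@np.linalg.solve(K,[uv[0],uv[1],1]); o=-R.T@t
    return o+d*(z-o[2])/d[2]
def crop(C,x0,y0,x1,y1,s,name,pts=None):
    im=cv2.cvtColor(C[0]["pixels"],cv2.COLOR_RGB2BGR)[y0:y1,x0:x1]
    im=cv2.resize(im,None,fx=s,fy=s,interpolation=cv2.INTER_CUBIC)
    if pts is not None:
        for p in pts: cv2.circle(im,(int((p[0]-x0+.5)*s),int((p[1]-y0+.5)*s)),3,(255,0,255),1)
    cv2.imwrite(f"pics/{name}.png",im)
E
python3 - <<'E'
from h import *
T=cam("top");S=cam("scene")
print(-T[1].T@T[2],-S[1].T@S[2],read_state()["position"])
print(proj(T,[[.188,.596,.223],[0,0,0]]),proj(S,[[.188,.596,.223],[0,0,0]]))
crop(T,80,95,280,310,2.75,"t1"); crop(S,220,120,420,360,2.4,"s1")
E
```

```text
[ 0.49836531 -0.01001613  1.02244207] [1.1197467  0.48491326 0.70660341] [0.18792547 0.59562899 0.22193424]
[[-57.47534182 388.58822182]
 [239.2439098  431.20107359]] [[585.46426728 190.495804  ]
 [360.63248003 154.24605194]]
```

View pics/t1.png

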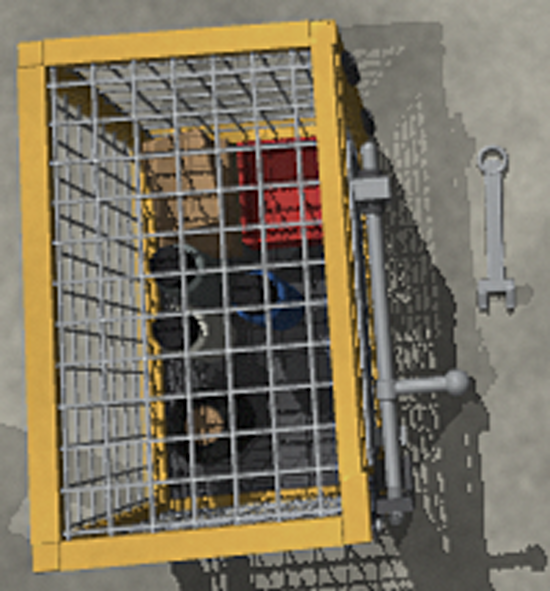

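View pics/s1.png

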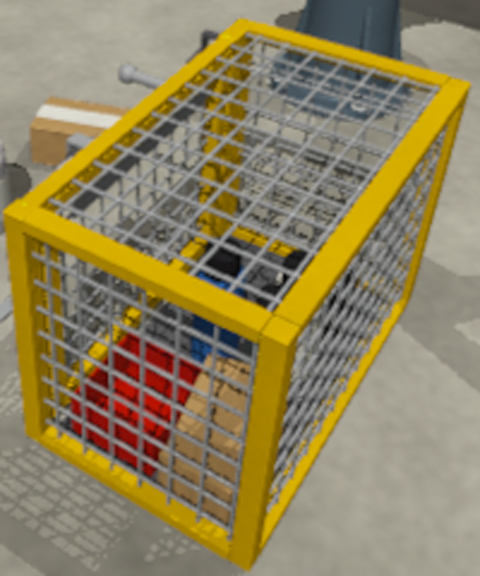

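```bash
cat > fit.py <<'E'
from h import *
from scipy.optimize import least_squares
T=cam("top");S=cam("scene")
def cp(p,x0,y0,s): return [(p[0])/s+x0-.5+.0,(p[1])/s+y0-.5]
own=np.array([[-.12,-.16,.28],[-.12,.23,.28],[.12,.23,.28],[.12,-.16,.28]])
top=np.array([cp(p,80,95,2.75) for p in [(334,21),(371,541),(34,572),(18,44)]])
sc=np.array([cp(p,220,120,2.4) for p in [(5,212),(240,20),(468,85),(275,340)]])
h_own=np.array([[-.12-.070-0.0,-.138+.263,.241]]) # ball centre, face at -.12-?
htop=np.array([cp((459,382),80,95,2.75)]); hsc=np.array([cp((128,72),220,120,2.4)])
def W(p,q):
    c,s=np.cos(p[2]),np.sin(p[2]); q=np.array(q); o=q.copy(); o[...,0]=p[0]+c*q[...,0]-s*q[...,1]; o[...,1]=p[1]+s*q[...,0]+c*q[...,1]; return o
def r(p): return np.r_[proj(T,W(p,own))-top, proj(S,W(p,own))-sc].ravel()
if __name__=="__main__":
    s=least_squares(r,[.55,.2,1.57],loss="soft_l1"); p=s.x; print(p,np.degrees(p[2])); print(r(p).reshape(-1,2).round(1))
    print([atz(T,u,.28).round(4) for u in top]); print([atz(S,u,.28).round(4) for u in sc])
    # triangulate ball
    P=[C[3]@np.c_[C[1],C[2]] for C in(T,S)]
    X=cv2.triangulatePoints(P[0],P[1],htop.T,hsc.T); X=(X[:3]/X[3]).ravel(); print("ball",X)
    c,s_=np.cos(p[2]),np.sin(p[2]); d=X[:2]-p[:2]; print("ball own",c*d[0]+s_*d[1],-s_*d[0]+c*d[1], "atz",atz(T,htop[0],.241))
E
python3 fit.py
```

```text
[0.60718965 0.18903566 1.66496763] 95.3956181463287
[[ 1.4 -0.9]
 [ 1.   1. ]
 [-0.2  0.7]
 [ 0.3 -0.9]
 [-1.6  0.1]
 [-0.  -0.7]
 [ 1.7 -0.7]
 [ 5.3  2.7]]
[array([0.7758, 0.0876, 0.28  ]), array([0.3914, 0.05  , 0.28  ]), array([0.3682, 0.2865, 0.28  ]), array([0.7533, 0.3241, 0.28  ])]
[array([0.7756, 0.0868, 0.28  ]), array([0.3927, 0.0501, 0.28  ]), array([0.3721, 0.2851, 0.28  ]), array([0.7556, 0.3145, 0.28  ])]
ball [ 0.50467037 -0.01097753  0.24536127]
ball own -0.18948684703688823 0.1208727122593738 atz [ 0.50486703 -0.01118775  0.241     ]
```

```bash
python3 - <<'E'
from fit import *
def r2(p): return np.r_[proj(T,W(p,own))-top, (proj(S,W(p,own))-sc)[:3], proj(T,W(p,[[-.19,.125,.241]]))-htop, proj(S,W(p,[[-.19,.125,.241]]))-hsc].ravel()
s=least_squares(r2,[.6,.19,1.66],loss="soft_l1");p=s.x;print(p,np.degrees(p[2]),r2(p).reshape(-1,2).round(1))
pts=[[-.19,.125,.241],[-.166,.125,.241],[-.136,-.03,.25],[-.12,-.138,.27],[-.12,.177,.272],[-.145,.19,.24]]
w=W(p,pts);print(w.round(4))
crop(T,180,95,290,310,2.75,"t2",proj(T,w)); crop(S,240,100,360,200,5,"s2",proj(S,w))
E
```

```text
[0.6076294  0.1902396  1.67063856] 95.72053830776292 [[ 0.4 -1.4]
 [ 1.1  0.4]
 [-0.2  0.7]
 [-0.7 -0.7]
 [-1.2  0.8]
 [-0.3 -0.5]
 [ 1.7 -0.7]
 [ 0.   1.3]
 [ 0.4  1.1]]
[[ 0.5022 -0.0113  0.241 ]
 [ 0.4998  0.0126  0.241 ]
 [ 0.651   0.0579  0.25  ]
 [ 0.7569  0.0846  0.27  ]
 [ 0.4435  0.0532  0.272 ]
 [ 0.433   0.027   0.24  ]]
```

View pics/t2.png

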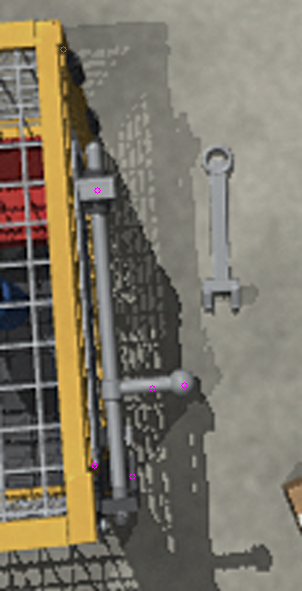

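View pics/s2.png

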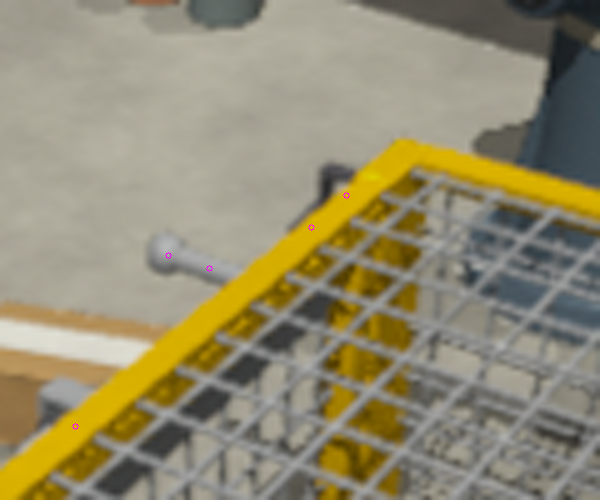

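The model points overlay the handle, guide and hinge in both views, within about 1 px (2–3 mm). Next: rise, then go over the cage to above the handle.

>>> {"api": "send_rows", "payload": {
  "moves": [0,0,0,0,0,3.5,0.3,0,0,0,0,0,3.5,0.3,0,0,0,0,0,3.5,0.3,0,0,0,0,0,2.5,0.3,0,0,-4.2,1.96,-3.66,0,0.3,0,0,-4.2,1.96,-3.66,0,0.3,0,0,-4.2,1.96,-3.66,0,0.3,0,0,-4.2,1.96,-3.66,0,0.3,0,0,-4.2,1.96,-3.66,0,0.3,0,0,-4.2,1.96,-3.66,0,0.3,0,0,-4.2,1.96,-3.66,0,0.3,0,0,-4.2,1.96,-3.66,0,0.3,0,0,-4.2,1.96,-3.66,0,0.3,0,0,-4.2,1.96,-3.66,0,0.3,0,0,-4.2,1.96,-3.66,0,0.3,0,0,-4.2,1.96,-3.66,0,0.3,0,0,-4.2,1.96,-3.66,0,0.3,0,0,-4.2,1.96,-3.66,0,0.3,0,0,-4.2,1.96,-3.66,0,0.3,0,0,-4.0,1.96,-3.66,0,0.3]
}}

```text
time_s: 2.4
position: [0.5022, 0.0087, 0.3528]
tcp_rot: [[-0.092, 0.996, 0.001], [0.996, 0.092, 0.0], [0.0, 0.001, -1.0]]
force: [0.1, -0.2, 0.1]
opening: 0.652
```

```bash
python3 - <<'E'
from h import *
s=read_state();print(s["time_s"],s["position"],s["tcp_rot"],s["opening"],s["force"],s["joint_positions"])
T=cam("top");crop(T,130,95,330,310,2.75,"t3")
E
```

```text
2.4 [0.50223749 0.00872111 0.35277484] [[-9.21401259e-02  9.95745876e-01  5.89295410e-04]
 [ 9.95746050e-01  9.21400833e-02  9.91711466e-05]
 [ 4.44515321e-05  5.95926218e-04 -9.99999821e-01]] 0.6518124460676743 [ 0.12206239 -0.21994683  0.13649737] [-1.17794155e+01  1.26269091e+01  8.88477273e+01  1.27106457e-02
  7.84934707e+01 -1.70686858e+01]
```

View pics/t3.png

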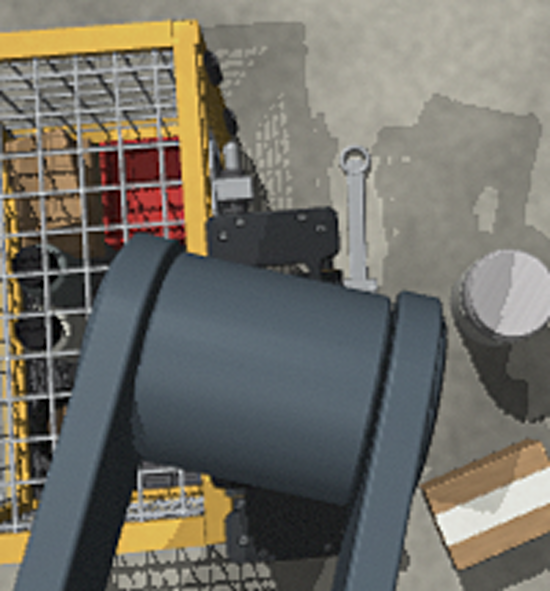

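The gripper hangs over the handle and the bystanders are clear. Now lower it.

>>> {"api": "send_rows", "payload": {
  "moves": [0,0,0,0,0.1,-3,0.3,0,0,0,0,0.1,-3,0.3,0,0,0,0,0,-3,0.3,0,0,0,0,0,-1.2,0.3,0,0,0,0,0,-1,0.3,0,0,0,0,0,-1,0.3,0,0,0,0,0,-0.9,0.3,0,0,0,0,0,0,0.3]
}}

```text
time_s: 3.25
position: [0.5012, 0.0126, 0.2207]
tcp_rot: [[-0.096, 0.995, -0.002], [0.995, 0.096, 0.0], [0.0, -0.002, -1.0]]
force: [0.2, 0.2, -0.2]
opening: 0.649
```

```bash
python3 - <<'E'
from h import *
S=cam("scene");crop(S,220,90,370,200,5,"s3")
E
```

```text
(no output)
```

View pics/s3.png

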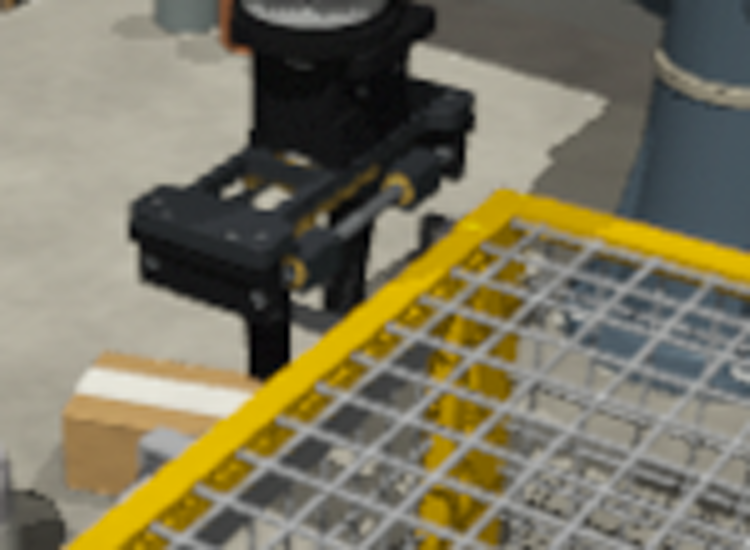

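The fingers straddle the handle bar, visible between them at (315,315) in the crop. Close.

>>> {"api": "send_rows", "payload": {
  "moves": [0,0,0,0,-0.1,0,0.3,0,0,0,0,0,0,-1,0,0,0,0,0,0,-1,0,0,0,0,0,0,-1,0,0,0,0,0,0,-1,0,0,0,0,0,0,-1,0,0,0,0,0,0,-1]
}}

```text
time_s: 4.0
position: [0.5017, 0.0114, 0.2216]
tcp_rot: [[-0.096, 0.995, 0.0], [0.995, 0.096, 0.0], [0.0, 0.0, -1.0]]
force: [0.8, -0.1, 1.0]
opening: 0.193
```

>>> {"api": "send_rows", "payload": {
  "moves": [0,0,0,0,0,0,-1,0,0,0,0,0,0,-1,0,0,0,0,0,0,-1,0,0,0,0,0,0,-1]
}}

```text
time_s: 4.4
position: [0.5016, 0.0114, 0.2215]
tcp_rot: [[-0.095, 0.995, -0.0], [0.995, 0.095, 0.0], [0.0, -0.0, -1.0]]
force: [-0.4, -0.0, -0.2]
opening: 0.127
```

Gripped at about 11 mm opening, which fits the 12 mm bar. Now draw the bolt about 36 mm along the gate.

>>> {"api": "send_rows", "payload": {
  "moves": [0,0,0,0.4,0.04,0,-1,0,0,0,0.4,0.04,0,-1,0,0,0,0.4,0.04,0,-1,0,0,0,0.4,0.04,0,-1]
}}

```text
time_s: 4.8
position: [0.5187, 0.013, 0.2224]
tcp_rot: [[-0.096, 0.995, 0.001], [0.995, 0.096, -0.0], [-0.0, 0.001, -1.0]]
force: [-2.7, -0.5, 8.6]
opening: 0.127
```

>>> {"api": "send_rows", "payload": {
  "moves": [0,0,0,0.4,0.04,0,-1,0,0,0,0.4,0.04,0,-1,0,0,0,0.4,0.04,0,-1,0,0,0,0.4,0.04,0,-1,0,0,0,0.4,0.04,0,-1,0,0,0,0,0,0,-1,0,0,0,0,0,0,-1]
}}

```text
time_s: 5.5
position: [0.5359, 0.0145, 0.2233]
tcp_rot: [[-0.096, 0.995, -0.004], [0.995, 0.096, -0.002], [-0.001, -0.004, -1.0]]
force: [-10.2, -2.3, 15.8]
opening: 0.127
```

>>> {"api": "send_rows", "payload": {
  "moves": [0,0,0,0,0,0.2,-1,0,0,0,0,0,0.2,-1,0,0,0,0,0,0,-1,0,0,0,0,0,0,-1]
}}

```text
time_s: 5.9
position: [0.5358, 0.0148, 0.2242]
tcp_rot: [[-0.096, 0.995, -0.006], [0.995, 0.096, -0.0], [0.0, -0.006, -1.0]]
force: [-4.6, -1.9, -2.6]
opening: 0.124
```

>>> {"api": "send_rows", "payload": {
  "moves": [0,0,0,0,0,0.3,-1,0,0,0,0,0,0.3,-1,0,0,0,0,0,0.3,-1,0,0,0,0,0,0.3,-1,0,0,0,0,0,0.3,-1,0,0,0,0,0,0.2,-1,0,0,0,0,0,0,-1,0,0,0,0,0,0,-1]
}}

```text
time_s: 6.7
position: [0.536, 0.0148, 0.2415]
tcp_rot: [[-0.096, 0.995, -0.005], [0.995, 0.096, -0.0], [0.0, -0.005, -1.0]]
force: [-5.0, -3.3, -4.1]
opening: 0.129
```

```bash
python3 - <<'E'
from h import *
S=cam("scene");crop(S,220,90,370,200,5,"s4")
T=cam("top");crop(T,130,95,330,310,2.75,"t4")
s=read_state();print(s["position"],s["force"],s["moment"])
E
```

```text
[0.53602386 0.01483253 0.24144739] [-3.73554594 -1.89829649 -2.83354415] [-0.5404636   1.01601213 -0.05507261]
```

View pics/s4.png

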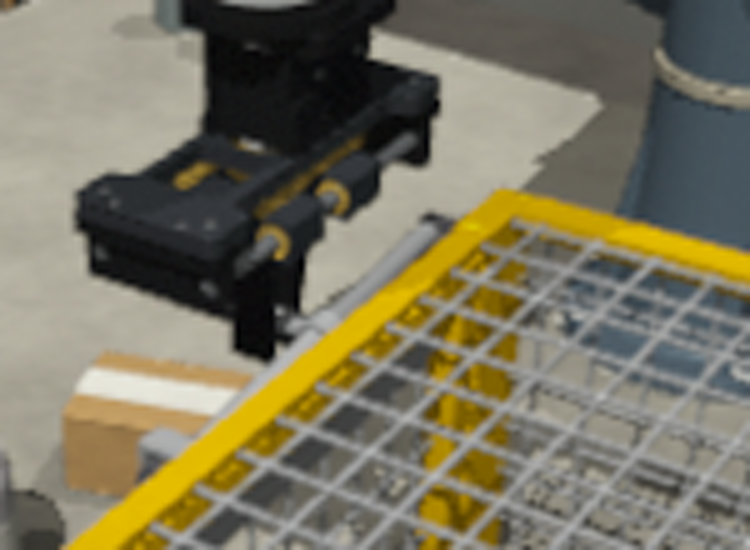

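View pics/t4.png

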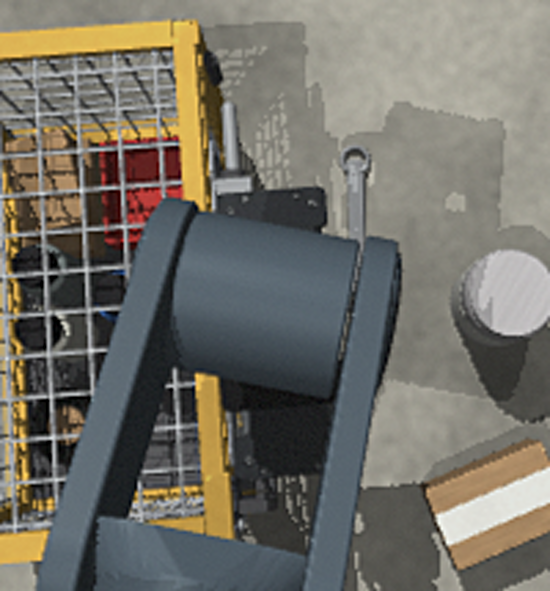

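The rod is lifted: its nose end shows above the roof tube at about (440,225) in the scene crop. Next, the arc about the hinge.

```bash
python3 - <<'E'
import numpy as np
H=np.array([.758,.0847]);g=np.array([.536,.0148]);v=g-H;p=g
for k in range(1,12):
    t=.03*k;c,s=np.cos(t),np.sin(t);q=H+[c*v[0]-s*v[1],s*v[0]+c*v[1]];print(round(t,2),((q-p)*100).round(3),q.round(4));p=q
E
```

```text
0.03 [ 0.22  -0.663] [0.5382 0.0082]
0.06 [ 0.239 -0.656] [0.5406 0.0016]
0.09 [ 0.259 -0.648] [ 0.5432 -0.0049]
0.12 [ 0.278 -0.64 ] [ 0.546  -0.0113]
0.15 [ 0.297 -0.632] [ 0.5489 -0.0176]
0.18 [ 0.316 -0.622] [ 0.5521 -0.0238]
0.21 [ 0.335 -0.613] [ 0.5554 -0.0299]
0.24 [ 0.353 -0.602] [ 0.559 -0.036]
0.27 [ 0.371 -0.592] [ 0.5627 -0.0419]
0.3 [ 0.388 -0.58 ] [ 0.5666 -0.0477]
0.33 [ 0.406 -0.568] [ 0.5706 -0.0534]
```

Start with 0.06 rad in 4 rows, then check the force.

>>> {"api": "send_rows", "payload": {
  "moves": [0,0,0.86,0.11,-0.33,0,-1,0,0,0.86,0.11,-0.33,0,-1,0,0,0.86,0.12,-0.33,0,-1,0,0,0.86,0.12,-0.33,0,-1]
}}

```text
time_s: 7.2
position: [0.5401, 0.0027, 0.2413]
tcp_rot: [[-0.156, 0.988, -0.006], [0.988, 0.156, 0.002], [0.003, -0.006, -1.0]]
force: [-5.4, 0.7, -3.3]
opening: 0.124
```

>>> {"api": "send_rows", "payload": {
  "moves": [0,0,0.86,0.13,-0.32,0,-1,0,0,0.86,0.13,-0.32,0,-1,0,0,0.86,0.14,-0.32,0,-1,0,0,0.86,0.14,-0.32,0,-1]
}}

```text
time_s: 7.6
position: [0.5453, -0.0101, 0.2412]
tcp_rot: [[-0.215, 0.977, -0.007], [0.977, 0.215, 0.002], [0.004, -0.006, -1.0]]
force: [-6.3, 1.6, -4.4]
opening: 0.125
```

```bash
python3 - <<'E'
from h import *
S=cam("scene");crop(S,220,90,370,200,5,"s5")
s=read_state();print(s["position"],s["force"],s["moment"])
E
```

```text
[ 0.54568205 -0.01083438  0.24121309] [-5.65285426 -0.37490125 -3.40874336] [-0.16839826  1.15525694 -0.00932154]
```

View pics/s5.png

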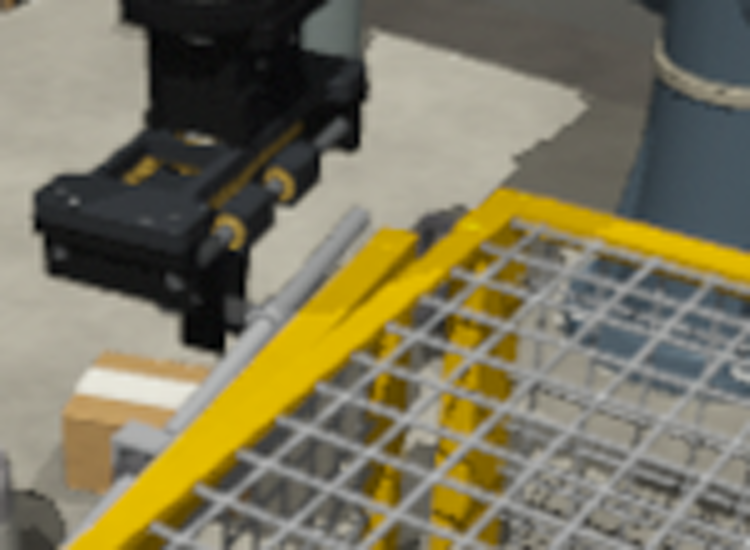

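The gate has come away from the keeper: its free top corner is at (400,240), with the rod nose at (355,220), in front of the ear. Continue the arc to about 0.33 rad.

>>> {"api": "send_rows", "payload": {
  "moves": [0,0,0.86,0.15,-0.315,0,-1,0,0,0.86,0.15,-0.315,0,-1,0,0,0.86,0.16,-0.31,0,-1,0,0,0.86,0.16,-0.31,0,-1,0,0,0.86,0.165,-0.305,0,-1,0,0,0.86,0.17,-0.305,0,-1,0,0,0.86,0.175,-0.3,0,-1,0,0,0.86,0.18,-0.3,0,-1,0,0,0.86,0.185,-0.295,0,-1,0,0,0.86,0.185,-0.295,0,-1,0,0,0.86,0.19,-0.29,0,-1,0,0,0.86,0.195,-0.29,0,-1,0,0,0.86,0.2,-0.285,0,-1,0,0,0.86,0.2,-0.285,0,-1,0,0,0,0,0,0,-1,0,0,0,0,0,0,-1,0,0,0,0,0,0,-1,0,0,0,0,0,0,-1]
}}

```text
time_s: 9.45
position: [0.5697, -0.0525, 0.241]
tcp_rot: [[-0.413, 0.91, -0.007], [0.911, 0.413, 0.002], [0.004, -0.006, -1.0]]
force: [-5.6, 0.4, -2.8]
opening: 0.131
```

```bash
python3 - <<'E'
from h import *
S=cam("scene");crop(S,190,90,350,210,4.5,"s6")
T=cam("top");crop(T,130,95,380,310,2.7,"t6")
s=read_state();print(s["time_s"],s["position"],s["force"],s["moment"],s["opening"])
E
```

```text
9.55 [ 0.56972848 -0.05242933  0.24097013] [-7.21105389 -0.77970186 -3.88715131] [-0.3406375   1.27196076 -0.03726067] 0.11978295150585366
```

View pics/s6.png

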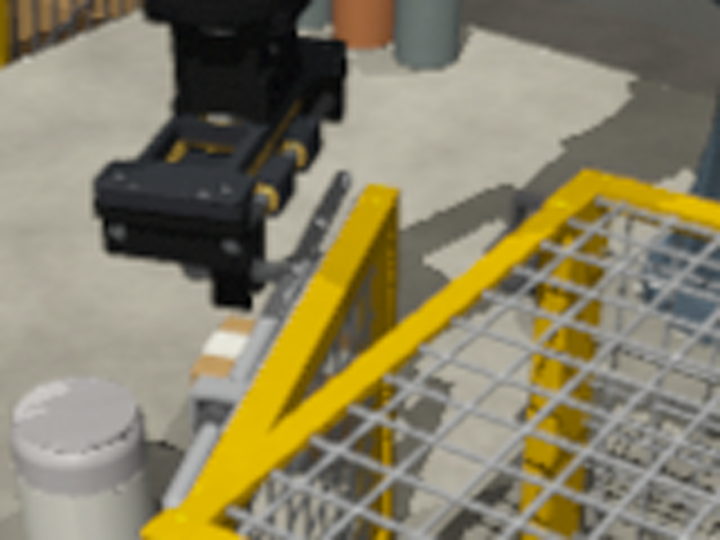

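View pics/t6.png

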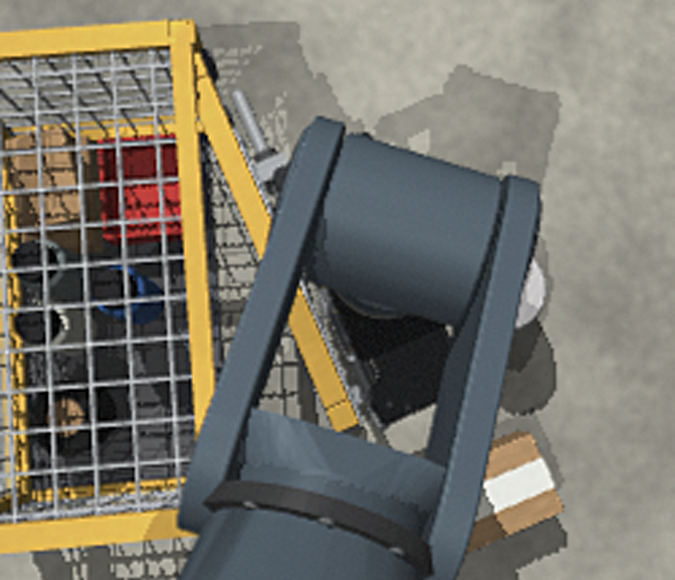

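The gate stands out by about 0.31–0.33 rad, and the fingers are on the handle. The bystanders look untouched. I'll let it settle, then check.

>>> {"api": "send_rows", "payload": {
  "moves": [0,0,0,0,0,0,-1,0,0,0,0,0,0,-1,0,0,0,0,0,0,-1,0,0,0,0,0,0,-1,0,0,0,0,0,0,-1]
}}

```text
time_s: 10.05
position: [0.5698, -0.0524, 0.241]
tcp_rot: [[-0.414, 0.91, -0.007], [0.91, 0.414, 0.002], [0.004, -0.006, -1.0]]
force: [-5.9, -0.5, -2.4]
opening: 0.125
```

```bash
python3 - <<'E'
from h import *
T=cam("top")
# gate free top corner: front stile_top expected at angles, vs picture
H=np.array([.758,.0847]);a0=np.radians(95.6)
for th in(.22,.27,.30,.33,.36,.40):
    a=a0+th; y=np.array([-np.sin(a),np.cos(a)]); q=H+.315*y
    u=proj(T,[[*q,.272]])[0]; print(th,((u-[130,95]+.5)*2.7).round(0))
before=cv2.imread("pics/top0.png");now=cv2.cvtColor(T[0]["pixels"],cv2.COLOR_RGB2BGR)
cv2.imwrite("pics/cmp.png",cv2.resize(np.hstack([before[130:320,240:350],now[130:320,240:350]]),None,fx=3,fy=3))
s=read_state();print(s["time_s"],s["position"],s["qvel"].round(2),s["opening"])
E
```

```text
0.22 [318. 437.]
0.27 [338. 430.]
0.3 [350. 425.]
0.33 [362. 420.]
0.36 [373. 415.]
0.4 [388. 407.]
10.1 [ 0.56976398 -0.05244548  0.24098781] [ 0.05  0.    0.05 -0.04 -0.03 -0.03] 0.12550496975568734
```

View pics/cmp.png

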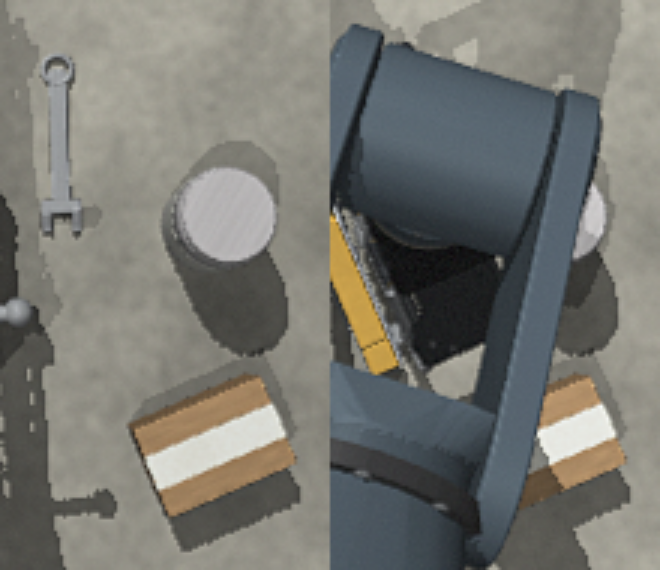

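The gate's free corner at (355,430) reads as about 0.30–0.31 rad. The visible edges of the tin and carton match the first picture. Handing in.

```bash
python3 -c "
from rig import hand_in
print(hand_in())"
```

```text
the job is handed in; nothing more can be done
None
```

The gate is open by about 0.31 rad (roughly 10 cm at its free edge), with the gripper still holding the bolt's handle. I handed the job in at about 10.1 s; it reports no verdict.

**What I did:** I located the cage by fitting it in both camera views and gripped the bolt's handle. I drew the bolt about 34 mm, lifted the handle about 17 mm to clear the ear, and swung the gate out along its hinge arc.

**Last checks:**
- **Gate angle:** the top picture reads about 0.30–0.31 rad and the tool's turn gives 0.33. They disagree slightly, but both are well inside 0.22–0.46. The pose did not change over the last half second.
- **Grip:** the fingers are closed on the bar at about 11 mm opening (the bar is 12 mm). I had no direct reading of the finger contact force.
- **Forces:** the highest force I read was about 19 N, when the handle rose 2 mm more than I had commanded while drawing the bolt. I raised the tool and it eased. While pulling past the ear the readings stayed under 8 N.
- **Bystanders:** the tin and carton edges still in view match the first picture. The arm hid the spanner at the end, so I could not check it then; the tool stayed at least 22 cm above the counter throughout.

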